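Press a capped push nut onto a sprung pivot axle

ROBOT

A 7-joint arm with a two-finger parallel gripper is mounted at the origin on the work surface. World frame = base frame: x ahead of the robot, y to its left, z up, the work surface at z = 0. Lengths are in m, angles in rad, forces in N, time in s.
With the tool pointing down it reaches from about 0.425 to 0.95 m from the base axis. Payload 4.7 kg.
Tool frame: the origin (TCP) lies on the centre line of the jaws, within the pads' length; the fingertips stand 19 mm ahead of it and the grasp point (between the pads) is the TCP; z points along the fingers, y is the line along which they close (so a half turn about z gives the same grasp; the last joint's range is limited). The gripper opens to 87 mm and grips with 3 to 60 N. Pads are 19 mm wide; open, the fingers measure 117 mm over their backs; the gripper's body (75 mm by 190 mm) begins 51 mm behind the grasp point.
Start: joints at [1.195, 0.469, -0.049, 1.532, 0.024, 1.141, -0.082], TCP at [0.229, -0.635, 0.242] pointing down, gripper open.
Joint ranges: [-2.59, 2.59], [-0.33, 1.99], [-1.39, 1.29], [0.1, 2.45], [-1.04, 4.18], [0.21, 1.99], [-2.66, 2.66]. Speed limits (rad/s): [2.57, 2.57, 3.14, 3.14, 3.14, 3.14, 3.14].

INTERFACE

Orientations are given as a unit quaternion [w, x, y, z].
In Python, from station import read_state, capture, camera_params, arm gives the robot as it stands.
- The arm moves only by the shell command python3 -m creep 'ROWS'. ROWS is JSON, a list of rows, each a list of 3 entries, a list of its own where there are three numbers: the shift along the world's x, y, z scaled (see below), then the turn, a rotation vector about the world's x, y, z scaled (see below), then the closure, from 0 (fully open) to 1 (shut). In form: [[[x, y, z], [wx, wy, wz], jaw], ...]. A call has 1 to 5 rows; each row shifts and turns the commanded pose from where the row before left it; what a row does not reach is not made up. The controller multiplies each number of a shift by 3 cm and each number of a turn by 90 degrees. A row lasts 1/10 s, in which the tool goes at most 50 mm and 8.59 degrees, less where a joint would pass 70% of its speed; a pose out of reach is approached as far as the arm can. A call with a number of a shift or a turn outside -1 to 1 is refused whole. A call with a gripper value outside its range is refused whole. The fingers move at their own pace and stop on an object; the grip force is fixed at half the most. Time passes only in rows, so rows that do not move let the fingers close. It gives the time, the measured TCP pose, the force, the opening and the grip force at its end, in the units of the state.
- read_state(): the state, without advancing time (a new reading comes with each control period).
- capture(name): name is "scene" or "top" or "wrist"; returns (picture, depth): 480x640x3 uint8, blue, green, red; 480x640 float32, m along the optical axis (not along the pixel's ray), 0 where there is no reading.
- camera_params(name): a dict with "fx", "fy", "cx", "cy" (pixels), "cam_to_world" (4x4, takes a point from camera to world coordinates). Camera axes: x right, y up, looking along -z (the intrinsics and any distortion apply to the point x, -y, -z); pixel columns grow to the right and rows downward; lengths in m; the calibration is good to about 2 mm. The wrist camera is an equidistant fisheye: a pixel r from the principal point sees the ray r / f radians off the axis. A picture is of the moment at which its call begins: read the wrist's pose just before it. camera_params takes no time and is no camera call; for the wrist camera it gives the pose at the moment of the call.
- arm.finish_job(): hands the job in; it is judged then, once.
The state is a dict: "time": time; "qpos": joint angles; "qvel": joint speeds; "joint_torque": joint torques, N m; "position": TCP position; "ee_rot": TCP orientation; "ft_force": force on the tool from outside, world axes, zero at the start; "torque": the same for the moment, N m; "gripper_width": opening from 0.0 (shut) to 1.0 (fully open); "grasp_force": force on a finger pad.
Only numpy, scipy, OpenCV 4.12 (cv2) and the standard library are available. Lean on these libraries where they do the work, as an engineer would, in place of code of your own. Each camera call takes 0.05 s, during which the arm holds its last target. There are 200 camera calls.

TASK

Pick up the orange push nut, set it open end down on the plain steel axle of the light-blue jig, and press it straight down by feel until it bears tight on the black bracket leaf and its teeth hold it there, under tension, when you let go. The leaf bends if the nut bears on it with more than 16 N, so stop soon after you feel it (half of that is plenty), and leave the other loose parts where they are.

Things in the scene. Friction and masses are not known exactly. Their poses are not given: they have to be found in the camera images.
- push_nut: The push nut: an orange closed cap, a cylinder 30 mm in diameter and 32 mm high (plus a thin silver disc, 1 mm, on top), standing open end down; about 50 g. Origin: centre of its open underside; z up along its axis. Inside, a hollow 20 mm wide and 28 mm deep takes the axle.
- nut_teeth (a point): On the nut's axis, in the mouth of its ring of spring-steel teeth, 3 mm above its underside. The teeth leave a 9 mm hole that bites on the 10 mm axle: starting over its shoulder takes up to 15 N, then they drag a steady 4 to 10 N all the way down (more if pushed sideways), and hold back nearly as much once the push is off.
- jig: The pivot jig, fixed: a light-blue block 110 x 90 mm, 31 mm high over all, on an aluminium foot plate 130 x 110 mm. Origin: centre of its underside, on the axle's vertical axis. A black block 22 x 34 mm stands 41 mm along its +x from the axle, its top 42 mm above the origin.
- axle_tip (a point): The top of the plain, upright steel axle in the middle of the jig: 72 mm above the jig's underside. Its slim nose, 7 mm in diameter and 8 mm long, slips freely through the teeth; below a rounded shoulder the axle is 10 mm in diameter. The teeth meet the shoulder when the nut's underside is 11 mm below this tip and are fully on it at 15 mm below.
- leaf: The bracket leaf on the jig, the nut's seat: a near-black steel plate 52 x 34 x 6 mm with the axle through it. Its height differs from sample to sample and is not measured: the top face lies 0 to 6 mm above this origin, which is on the axle's axis 46 mm above the jig's underside; z up. It is sprung: it yields straight down about 1 mm per 15 N, at most 3 mm.
- grey_cap: A bystander: a larger grey cap, 44 mm in diameter, 26 mm high. Origin: centre of its underside.
- collar: A bystander: a plain steel collar, 28 mm in diameter, 14 mm high. Origin: centre of its underside.
- caliper: A bystander: a digital caliper lying flat, 190 mm long. Origin: middle of the beam's underside.
- bracket_a: A bystander: a small dark angle bracket 34 x 50 x 26 mm. Origin: centre of its foot.
- bracket_b: A bystander: another such bracket.
There are look-alikes about, which are no part of the job. Several things look just like the push_nut: the one meant starts farthest from the robot's base.

How it is judged:
On the way, in this order (a step that is already met when the one before it is completed fails the run):
1. the push nut is lifted clear of the table (height (world z) of push_nut above 0.03 m), for 0.1 s.
2. the push nut is started on the axle, upright and over its tip, not yet on the leaf (horizontal distance between push_nut and leaf below 0.003 m and angle between push_nut's own z axis and vertical below 0.15 rad and z of push_nut in the frame of leaf between 0.008 and 0.02 m), for 0.05 s.
At the end, for the whole second after the job is handed in: The push nut stands upright on the axle (within 2 mm of its axis, tilt under 0.08 rad), pressed down onto the leaf (underside less than 7.5 mm above the leaf's origin) and, released and at rest, still bears on the leaf with more than 2.5 N (horizontal distance between push_nut and leaf below 0.002 m and angle between push_nut's own z axis and vertical below 0.08 rad and z of push_nut in the frame of leaf below 0.0075 m and contact force between push_nut and leaf above 2.5 N and linear speed of push_nut below 0.01 m/s); the robot touches nothing.
It fails at once if the nut bears on the bracket leaf with more than 16 N (contact force between push_nut and leaf above 16 N).
It fails at once if the robot pushes on the leaf itself with more than 16 N (contact force between any of the arm, the fingers and leaf above 16 N).
It fails at once if the grey cap or the steel collar is moved more than 30 mm or tipped (distance of any of grey_cap, collar from where it was at the start of the episode above 0.03 m or angle between any of grey_cap, collar's own z axis and vertical above 0.5 rad).
It fails at once if the caliper or a loose bracket is moved more than 30 mm or tipped (distance of any of caliper, bracket_a, bracket_b from where it was at the start of the episode above 0.03 m or angle between any of caliper, bracket_a, bracket_b's own z axis and vertical above 0.5 rad).
It also fails if it takes over 58 s, if anything falls off the work surface, if the arm or the gripper's body presses on something with over 40 N, if the wrist force passes 120 N, or if a joint passes its speed limit or range.

## Working session

There is one attempt and no reset: what is moved stays moved. The work goes in short steps, Python scripts to look and compute and a shell command to move; the robot and the scene stay as the last step left them, time stands still between calls to the robot, and variables do not carry over. Pictures are saved under pics/ and viewed, at most 10 in all, crops included, and the job is handed in when it is done.

```bash
mkdir -p pics
cat > h.py <<'E'
import numpy as np, cv2
from station import read_state, capture, camera_params, arm
def cloud(name):
    p=camera_params(name); im,d=capture(name)
    v,u=np.mgrid[0:480,0:640]
    x=(u-p['cx'])/p['fx']*d; y=(v-p['cy'])/p['fy']*d
    P=np.stack([x,-y,-d,np.ones_like(d)],-1)@np.array(p['cam_to_world']).T
    return im,d,P[...,:3]
E
python3 - <<'E'
from h import *
s=read_state(); print(s['time'],s['position'],s['ee_rot'],s['ft_force'])
for n in ('scene','top'):
    p=camera_params(n); print({k:np.round(v,3).tolist() for k,v in p.items()})
    im,d,P=cloud(n); cv2.imwrite(f'pics/{n}0.png',im); np.savez(f'{n}0.npz',im=im,d=d,P=P)
    hsv=cv2.cvtColor(im,cv2.COLOR_BGR2HSV)
    m=cv2.inRange(hsv,(5,120,80),(22,255,255))
    k,l,st,c=cv2.connectedComponentsWithStats(m)
    for i in range(1,k):
        if st[i,4]>40:
            q=P[(l==i)&(d>0)]
            if len(q): print(n,st[i],c[i].round(1),np.median(q,0).round(4),q.min(0).round(3),q.max(0).round(3))
E
```

```text
0.0 [ 0.22925924 -0.63428137  0.24052362] [-9.48973109e-04  9.84998035e-01  1.72562833e-01 -1.95674536e-04] [ 0.67044139  0.09967053 -0.13301287]
{'fx': 473.813, 'fy': 473.813, 'cx': 320.761, 'cy': 239.272, 'cam_to_world': [[-0.631, -0.661, 0.406, 0.91], [0.775, -0.547, 0.315, 0.254], [0.014, 0.513, 0.858, 0.739], [0.0, 0.0, 0.0, 1.0]]}
scene [221  74  17   9  45] [228.7  78.1] [ 0.3726 -0.4347  0.0132] [ 0.368 -0.456  0.009] [ 0.377 -0.414  0.019]
scene [216  78  16  10  53] [223.3  82.6] [ 0.3904 -0.4357  0.0132] [ 0.384 -0.455  0.01 ] [ 0.395 -0.412  0.016]
scene [211  83  16   9  44] [218.5  87.5] [ 0.4082 -0.4311  0.0131] [ 0.403 -0.453  0.01 ] [ 0.412 -0.411  0.016]
scene [206  87  16  10  53] [213.  92.] [ 0.4262 -0.4291  0.0134] [ 0.421 -0.452  0.01 ] [ 0.43  -0.407  0.016]
scene [453 198  20  22 213] [461.2 211. ] [0.3613 0.1528 0.0229] [ 0.311  0.133 -0.002] [0.367 0.165 0.035]
scene [440 223  20  23 223] [448.2 236.1] [0.4245 0.1618 0.0236] [ 0.375  0.14  -0.001] [0.429 0.174 0.036]
scene [499 226  23  23 244] [508.6 239.2] [0.3612 0.2479 0.0228] [ 0.31   0.233 -0.001] [0.
[... 275 characters left out ...]
6, 0.989, 1.022], [0.0, 0.0, 0.0, 1.0]]}
top [220 287  15  14  78] [227.8 293.9] [0.4751 0.2168 0.0302] [ 0.463  0.207 -0.005] [0.491 0.239 0.036]
top [510 320  22   5  80] [520.2 321.9] [ 0.4241 -0.4264  0.0132] [ 0.419 -0.45   0.008] [ 0.429 -0.403  0.018]
top [511 328  23   5  82] [522.  330.1] [ 0.4066 -0.4289  0.0131] [ 0.402 -0.453  0.009] [ 0.411 -0.404  0.018]
top [512 336  23   6  82] [523.5 338.3] [ 0.3891 -0.4313  0.0129] [ 0.383 -0.456  0.007] [ 0.394 -0.407  0.018]
top [206 345  16  15  88] [214.5 351.9] [0.3509 0.2401 0.0298] [ 0.333  0.232 -0.001] [0.365 0.267 0.037]
top [513 344  23   6  82] [524.4 346.6] [ 0.3703 -0.4335  0.013 ] [ 0.365 -0.457  0.007] [ 0.377 -0.406  0.019]
```

View pics/scene0.png

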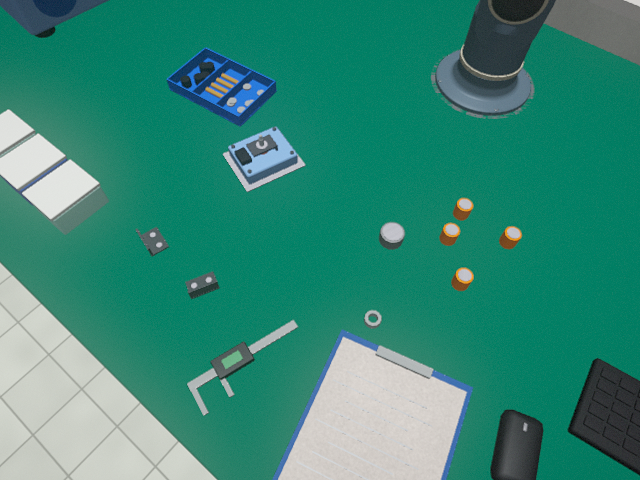

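View pics/top0.png

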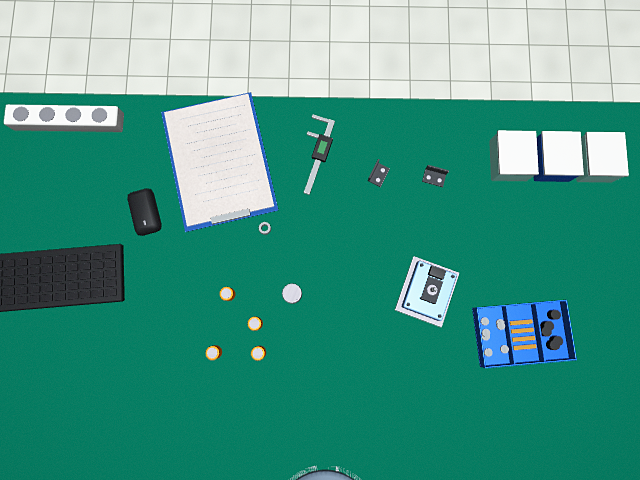

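The top view shows the target nut at (227,294), farthest from the base. The axle is at about (432,290) and the jig's black block at (437,272). In the scene view the nut is at (461,275) and the axle at (262,145).

```bash
cat >> h.py <<'E'
def ray(name,u,v):
    p=camera_params(name); T=np.array(p['cam_to_world'])
    r=T[:3,:3]@np.array([(u-p['cx'])/p['fx'],-(v-p['cy'])/p['fy'],-1.]); return T[:3,3],r
def onz(name,u,v,z):
    o,r=ray(name,u,v); return o+r*(z-o[2])/r[2]
E
python3 - <<'E'
from h import *
crops=[]
for n,(u,v),(a,b) in (('scene',(461,278),(262,145)),('top',(227,294),(432,290))):
    f=np.load(n+'0.npz'); im,P,d=f['im'],f['P'],f['d']
    hsv=cv2.cvtColor(im,cv2.COLOR_BGR2HSV)
    w=np.zeros(d.shape,np.uint8); w[v-16:v+16,u-16:u+16]=1
    m=cv2.inRange(hsv,(0,0,130),(180,70,255))*w
    ys,xs=np.nonzero(m); print(n,'disc',len(xs),xs.mean(),ys.mean(),onz(n,xs.mean(),ys.mean(),.033).round(4))
    c=cv2.resize(im[b-35:b+35,a-40:a+40],None,fx=9,fy=9,interpolation=cv2.INTER_CUBIC)[:300*2]; crops.append(c[:,:720])
    q=P[b-40:b+40,a-40:a+40].reshape(-1,3); 
    t=q[(q[:,2]>.058)&(q[:,2]<.09)]; print('high pts',len(t),t.mean(0).round(4),t[:,2].max())
    # block (jig) top plane
    hs=hsv[b-40:b+40,a-40:a+40].reshape(-1,3)
    t=q[(abs(q[:,2]-.031)<.004)&(hs[:,1]>30)&(hs[:,0]>90)&(hs[:,0]<125)]
    if len(t): r=cv2.minAreaRect(t[:,:2].astype(np.float32)*1000); print('block',len(t),r)
    t=q[(abs(q[:,2]-.049)<.006)&(hs[:,2]<110)]
    if len(t): r=cv2.minAreaRect(t[:,:2].astype(np.float32)*1000); print('dark',len(t),r, np.median(t,0))
cv2.imwrite('pics/axle.png',cv2.resize(np.hstack(crops),(800,350)))
E
```

```text
scene disc 123 464.349593495935 274.6829268292683 [0.4764 0.2233 0.033 ]
high pts 30 [ 0.492  -0.2215  0.0655] 0.07362894474000392
block 1392 ((474.3253479003906, -270.7244873046875), (193.51229858398438, 109.39442443847656), 70.7229995727539)
dark 271 ((503.35528564453125, -226.11770629882812), (34.02427673339844, 76.15401458740234), 70.15750122070312) [ 0.49791747 -0.22097821  0.04633184]
top disc 77 225.66233766233765 293.05194805194805 [0.4771 0.2227 0.033 ]
high pts 18 [ 0.4904 -0.2227  0.0669] 0.07258426399126605
block 1239 ((490.8927001953125, -223.2285614013672), (90.1038818359375, 109.93099975585938), 70.5309829711914)
dark 279 ((501.90472412109375, -227.03781127929688), (32.68155288696289, 75.62150573730469), 71.06818389892578) [ 0.49579452 -0.2237552   0.0458731 ]
```

View pics/axle.png

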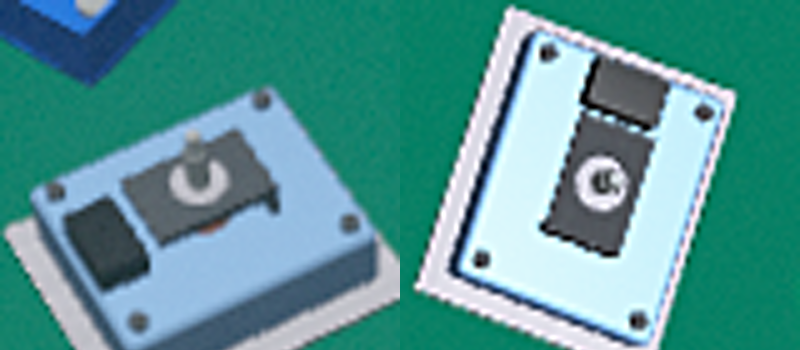

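The crops show the axle standing in the middle of the leaf and the jig turned about -20°. Both views agree: nut at (0.4767, 0.223) and axle at about (0.491, -0.223), with the tip at z≈0.072 as expected. I'll move over the nut first.

```bash
A='x'
python3 -m creep '[[[0.7,1,0],[0,0,0],0],[[0.7,1,0],[0,0,0],0],[[0.7,1,0],[0,0,0],0],[[0.7,1,0],[0,0,0],0],[[0.7,1,0],[0,0,0],0]]'
python3 -m creep '[[[0.7,1,0],[0,0,0],0],[[0.7,1,0],[0,0,0],0],[[0.7,1,0],[0,0,0],0],[[0.7,1,0],[0,0,0],0],[[0.7,1,0],[0,0,0],0]]'
python3 -m creep '[[[0.7,1,0],[0,0,0],0],[[0.7,1,0],[0,0,0],0],[[0,1,0],[0,0,0],0],[[0,1,0],[0,0,0],0],[[0,1,0],[0,0,0],0]]'
python3 -m creep '[[[0,1,0],[0,0,0],0],[[0,1,0],[0,0,0],0],[[0,1,0],[0,0,0],0],[[0,1,0],[0,0,0],0],[[0,1,0],[0,0,0],0]]'
python3 -m creep '[[[0,1,-0.5],[0,0,0],0],[[0,1,-0.5],[0,0,0],0],[[0,1,-0.5],[0,0,0],0],[[0,1,-0.5],[0,0,0],0],[[0,1,-0.5],[0,0,0],0]]'
python3 -m creep '[[[0,1,-0.5],[0,0,0],0],[[0,1,-0.5],[0,0,0],0],[[0,1,-0.5],[0,0,0],0],[[0,0.5,0],[0,0,0],0],[[0,0,0],[0,0,0],0]]'
python3 - <<'E'
from h import *
s=read_state(); print(s['time'],s['position'],s['ee_rot'],s['ft_force'],s['qpos'],s['qvel'])
p=camera_params('wrist'); print({k:np.round(v,4).tolist() for k,v in p.items()})
im,d=capture('wrist'); cv2.imwrite('pics/w1.png',im)
E
```

```text
time: 0.6
position: [0.335, -0.4833, 0.2411]
ee_rot: [-0.0, 0.985, 0.172, -0.0]
ft_force: [-0.4, 0.0, -0.4]
gripper_width: 0.998
grasp_force: 0.0
time: 1.1
position: [0.4399, -0.3334, 0.2413]
ee_rot: [-0.0, 0.985, 0.173, -0.0]
ft_force: [-0.1, -0.5, 0.7]
gripper_width: 0.999
grasp_force: 0.0
time: 1.6
position: [0.4812, -0.1834, 0.2411]
ee_rot: [-0.0, 0.985, 0.173, -0.0]
ft_force: [0.5, 0.4, -0.3]
gripper_width: 1.004
grasp_force: 0.0
time: 2.1
position: [0.481, -0.0336, 0.2413]
ee_rot: [0.0, 0.985, 0.172, -0.0]
ft_force: [-0.5, 0.5, 0.2]
gripper_width: 0.996
grasp_force: 0.0
time: 2.6
position: [0.4811, 0.1162, 0.1658]
ee_rot: [0.0, 0.985, 0.172, -0.0]
ft_force: [0.8, -0.5, 0.2]
gripper_width: 0.999
grasp_force: 0.0
time: 3.1
position: [0.481, 0.2224, 0.1216]
ee_rot: [-0.001, 0.985, 0.174, -0.0]
ft_force: [0.6, -0.7, 0.1]
gripper_width: 1.0
grasp_force: 0.0
3.1 [0.48098931 0.22238415 0.12162366] [-5.24533550e-04  9.84663899e-01  1.74461189e-01 -1.56432349e-04] [ 0.61434119 -0.74409578  0.07020622] [-0.14526591  0.41809532 -0.46023184  1.97529222  0.25173685  0.80335848
 -1.96740528] [ 0.04194845 -0.02735978  0.03757129  0.01516762  0.01070516  0.01147585
  0.01712189]
{'fx': 371.6483, 'fy': 371.6483, 'cx': 324.2028, 'cy': 243.6743, 'cam_to_world': [[0.3434, 0.908, 0.2401, 0.5461], [-0.9392, 0.3324, 0.0863, 0.246], [-0.0014, -0.2551, 0.9669, 0.265], [0.0, 0.0, 0.0, 1.0]]}
```

View pics/w1.png

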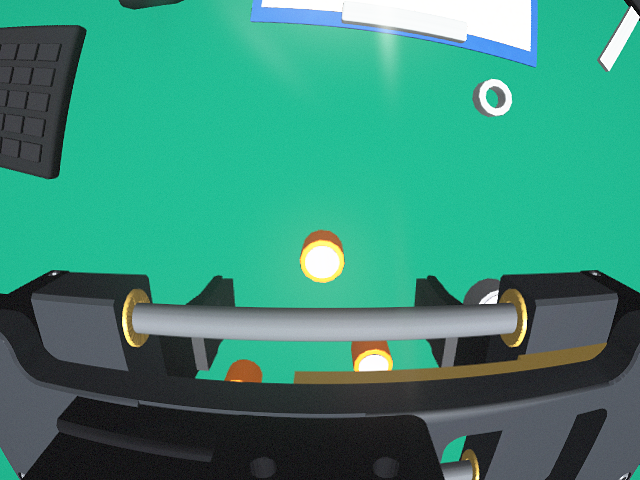

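The wrist view shows the target nut's disc at (322,261), centred between the fingers (210 to 440). The nearby nuts at (373,362) and (243,372) are clear of them.

```bash
cat >> h.py <<'E'
def wray(u,v,p):
    x,y=u-p['cx'],v-p['cy']; r=np.hypot(x,y); th=r/p['fx']; T=np.array(p['cam_to_world'])
    c=np.array([np.sin(th)*x/r,-np.sin(th)*y/r,-np.cos(th)]); return T[:3,3],T[:3,:3]@c
def wonz(u,v,z,p):
    o,r=wray(u,v,p); return o+r*(z-o[2])/r[2]
E
python3 - <<'E'
from h import *
p=camera_params('wrist'); im=cv2.imread('pics/w1.png'); hsv=cv2.cvtColor(im,cv2.COLOR_BGR2HSV)
m=cv2.inRange(hsv,(3,100,60),(35,255,255)); m[:200]=0;m[300:]=0;m[:,:280]=0;m[:,370:]=0
c=max(cv2.findContours(m,0,2)[0],key=cv2.contourArea); print(cv2.boundingRect(c))
w=cv2.inRange(hsv,(0,0,200),(180,110,255)); w[:230]=0;w[300:]=0;w[:,:290]=0;w[:,350:]=0
k,l,st,ce=cv2.connectedComponentsWithStats(w); i=1+np.argmax(st[1:,4]); print(st[i],ce[i],wonz(*ce[i],.033,p))
print(read_state()['position'])
E
```

```text
(300, 230, 45, 53)
[305 246  35  33 917] [321.71537623 261.68593239] [0.4770188  0.22048309 0.033     ]
[0.48154312 0.22040927 0.12188894]
```

```bash
python3 -m creep '[[[-0.14,0.03,-0.8],[0,0,0],0],[[0,0,-0.8],[0,0,0],0],[[0,0,-0.8],[0,0,0],0],[[0,0,-0.83],[0,0,0],0],[[0,0,0],[0,0,0],0.2]]'
python3 -m creep '[[[0,0,0],[0,0,0],0.5],[[0,0,0],[0,0,0],1],[[0,0,0],[0,0,0],1],[[0,0,0],[0,0,0],1],[[0,0,0],[0,0,0],1]]'
python3 -m creep '[[[0,0,0],[0,0,0],1],[[0,0,0],[0,0,0],1],[[0,0,0],[0,0,0],1],[[0,0,0],[0,0,0],1]]'
```

```text
time: 3.65
position: [0.4763, 0.2176, 0.0229]
ee_rot: [0.002, 0.985, 0.171, -0.002]
ft_force: [-1.2, -0.9, 0.9]
gripper_width: 0.96
grasp_force: 0.0
time: 4.15
position: [0.4776, 0.2212, 0.0253]
ee_rot: [-0.0, 0.985, 0.173, 0.001]
ft_force: [0.2, -0.7, -0.1]
gripper_width: 0.542
grasp_force: 0.0
time: 4.55
position: [0.4773, 0.2212, 0.0247]
ee_rot: [-0.0, 0.985, 0.173, 0.0]
ft_force: [-1.1, 0.1, 1.5]
gripper_width: 0.33
grasp_force: 29.9
```

```bash
python3 -m creep '[[[0,0,0.9],[0,0,0],1],[[0,0,0.9],[0,0,0],1],[[0,0,0.9],[0,0,0],1],[[0,0,0.9],[0,0,0],1],[[0,0,0.93],[0,0,0],1]]'
python3 -m creep '[[[0.45,-1,0],[0,0,0],1],[[0,-1,0],[0,0,0],1],[[0,-1,0],[0,0,0],1],[[0,-1,0],[0,0,0],1],[[0,-1,0],[0,0,0],1]]'
python3 -m creep '[[[0,-1,0],[0,0,0],1],[[0,-1,0],[0,0,0],1],[[0,-1,0],[0,0,0],1],[[0,-1,0],[0,0,0],1],[[0,-1,0],[0,0,0],1]]'
python3 -m creep '[[[0,-1,0],[0,0,0],1],[[0,-1,0],[0,0,0],1],[[0,-1,0],[0,0,0],1],[[0,-1,0],[0,0,0],1],[[0,-0.8,0],[0,0,0],1]]'
python3 -m creep '[[[0,0,0],[0,0,0],1],[[0,0,0],[0,0,0],1],[[0,0,0],[0,0,0],1]]'
python3 - <<'E'
from h import *
for i in range(3):
  s=read_state();p=camera_params('wrist'); print(s['time'],s['position'],s['ft_force'],np.array(p['cam_to_world'])[:3,3])
  im,d=capture('wrist')
cv2.imwrite('pics/w2full.png',im);cv2.imwrite('pics/w2.png',cv2.resize(im[180:420,160:480],(800,600)))
E
```

```text
time: 5.05
position: [0.4769, 0.2208, 0.1613]
ee_rot: [0.0, 0.985, 0.173, -0.0]
ft_force: [1.1, -0.1, 0.4]
gripper_width: 0.329
grasp_force: 29.9
time: 5.55
position: [0.4904, 0.0698, 0.1604]
ee_rot: [0.0, 0.985, 0.173, -0.0]
ft_force: [1.4, 0.0, -0.6]
gripper_width: 0.329
grasp_force: 29.9
time: 6.05
position: [0.4904, -0.0801, 0.1604]
ee_rot: [0.0, 0.985, 0.173, -0.0]
ft_force: [-0.1, -0.3, -0.3]
gripper_width: 0.333
grasp_force: 29.9
time: 6.55
position: [0.4902, -0.2249, 0.1603]
ee_rot: [0.0, 0.985, 0.172, -0.0]
ft_force: [0.4, -0.0, 0.1]
gripper_width: 0.331
grasp_force: 29.9
time: 6.85
position: [0.4908, -0.2215, 0.1604]
ee_rot: [-0.0, 0.985, 0.173, -0.0]
ft_force: [-1.3, 0.7, -0.3]
gripper_width: 0.329
grasp_force: 29.9
6.85 [ 0.49076592 -0.22145656  0.16040611] [-1.25628085  0.68390031 -0.34879171] [ 0.55591552 -0.19797606  0.30378764]
6.9 [ 0.49085895 -0.22135198  0.1604909 ] [-0.5328616  -0.79667894 -0.56714173] [ 0.55597962 -0.19782727  0.30388476]
6.95 [ 0.49092777 -0.22145609  0.16053697] [ 0.52677157 -0.07939299 -0.23590668] [ 0.55601164 -0.1978908   0.30395811]
```

View pics/w2.png

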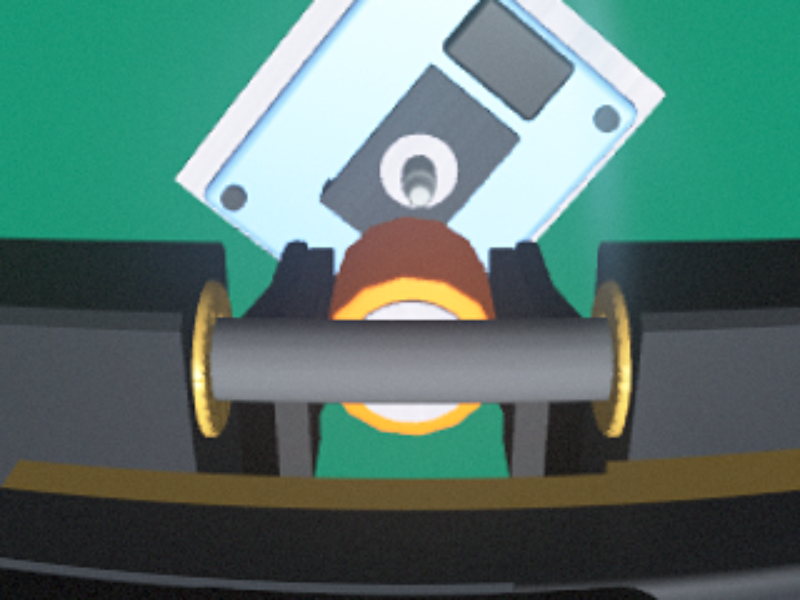

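Crop w2 shows the axle nose tip at crop (419,199), just ahead of the held nut. The nut's bright rim is centred near crop (413,356).

Run:
```python
from h import *
p=camera_params('wrist'); im=cv2.imread('pics/w2full.png'); s=read_state()
tcp=np.array(s['position']); print(tcp)
hsv=cv2.cvtColor(im,cv2.COLOR_BGR2HSV)
# held nut rim: bright orange/yellow outer edge
m=cv2.inRange(hsv,(8,120,180),(35,255,255)); m[:280]=0;m[358:]=0;m[:,:288]=0;m[:,362:]=0
w=cv2.inRange(hsv,(0,0,170),(180,100,255))
ys,xs=np.nonzero(m); pts=[]
for y in np.unique(ys):
    r=xs[ys==y]; pts+=[(r.min()-.5,y),(r.max()+.5,y)]
for x in np.unique(xs):
    r=ys[xs==x]
    if r.max()>342: pts.append((x,r.max()+.5))
    if r.min()<300: pts.append((x,r.min()-.5))
Q=np.array([wonz(u,v,tcp[2]+.0070,p)[:2] for u,v in pts])
for it in range(4):
    A=np.c_[2*Q,np.ones(len(Q))]; c=np.linalg.lstsq(A,(Q**2).sum(1),rcond=None)[0]; R=np.sqrt(c[2]+c[:2]@c[:2])
    e=np.hypot(*(Q-c[:2]).T)-R; Q=Q[abs(e)<max(.0006,2*e.std())]
print('rim',c[:2],'R',R,len(Q),'off',c[:2]-tcp[:2])
g=cv2.cvtColor(im,cv2.COLOR_BGR2GRAY)
print(hsv[248:270,320:336,2]); 
for u,v in((327.6,259.6),(327,259)): print('tip',wonz(u,v,.072,p),wonz(u,v,.072,p)[:2]-tcp[:2])
T=np.array(p['cam_to_world']); print('tool x,y', [.94,.34],[.34,-.94])
c=cv2.resize(im[235:275,305:350],None,fx=16,fy=14,interpolation=cv2.INTER_CUBIC);cv2.imwrite('pics/w2tip.png',c)
```

```text
[ 0.49095349 -0.22162759  0.16059683]
rim [ 0.49057478 -0.22172949] R 0.014573252790511 161 off [-0.00037871 -0.0001019 ]
[[218 147 121 123 138 148 151 158 158 154 146 135 126 149 219 252]
 [218 146 125 138 157 164 168 168 172 173 167 163 142 147 215 252]
 [218 148 137 160 163 155 152 154 155 161 168 177 165 141 188 253]
 [189 139 152 157 151 138 137 139 143 146 149 157 169 168 189 253]
 [188 155 150 140 136 135 133 134 135 141 144 151 162 164 192 251]
 [218 174 145 136 130 136 150 147 151 145 143 142 149 168 196 252]
 [224 169 135 134 139 151 166 184 183 166 161 149 149 165 203 251]
 [220 160 136 134 158 195 219 225 225 217 193 166 153 163 217 251]
 [238 186 137 140 185 230 237 239 238 236 226 192 159 176 233 249]
 [253 224 155 158 218 240 237 237 238 240 240 221 173 196 246 248]
 [249 241 192 174 227 240 238 240 240 242 243 228 198 222 249 249]
 [250 251 238 208 223 244 242 240 242 241 242 224 217 240 251 250]
 [252 253 253 229 186 245 243 244 243 240 237 207 223 252 253 255]
 [203 235 253 242 199 226 237 242 242 232 222 239 253 249 203 153]
 [147 158 190 201 217 231 205 191 191 177 195 217 207 168 143 130]
 [136 132 139 149 169 174 155 146 138 136 154 159 145 128 132 132]
 [133 132 134 132 129 129 127 130 130 129 129 129 130 131 132 133]
 [135 135 136 131 132 133 131 135 130 135 135 131 134 135 129 131]
 [124 124 121 121 119 123 124 128 127 128 132 131 135 134 133 132]
 [133 139 142 141 133 133 130 124 122 119 123 127 123 123 127 130]
 [141 137 138 142 139 139 138 137 139 138 138 137 133 133 134 127]
 [137 140 139 137 140 137 137 138 136 138 138 136 143 139 144 141]]
tip [ 0.48914249 -0.22460558  0.072     ] [-0.001811   -0.00297799]
tip [ 0.48939388 -0.22409607  0.072     ] [-0.00155961 -0.00246848]
tool x,y [0.94, 0.34] [0.34, -0.94]
```

View pics/w2tip.png

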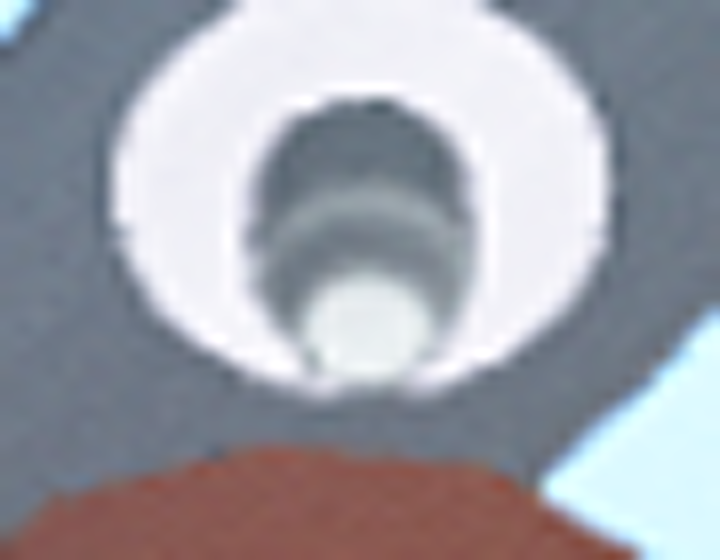

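```bash
python3 -m creep '[[[-0.02,-0.08,-0.5],[0,0,0],1],[[0,0,-0.5],[0,0,0],1],[[0,0,-0.5],[0,0,0],1],[[0,0,-0.3],[0,0,0],1],[[0,0,0],[0,0,0],1]]'
python3 -m creep '[[[0,0,0],[0,0,0],1],[[0,0,0],[0,0,0],1],[[0,0,0],[0,0,0],1]]'
python3 - <<'E'
from h import *
print('scene0 tip',onz('scene',260.4,136.2,.072))
ft=[];
for i in range(4):
  s=read_state(); ft.append(list(s['position'])+list(s['ft_force'])); im,d=capture('scene')
print(np.mean(ft,0).round(4))
t,_=capture('top')
c=cv2.resize(im[95:175,212:312],(500,400),interpolation=cv2.INTER_CUBIC)
cv2.imwrite('pics/s3full.png',im);cv2.imwrite('pics/s3.png',c)
E
```

```text
time: 7.5
position: [0.4895, -0.2245, 0.1055]
ee_rot: [-0.001, 0.985, 0.173, -0.001]
ft_force: [0.9, 0.4, 0.3]
gripper_width: 0.333
grasp_force: 29.9
time: 7.8
position: [0.4907, -0.2254, 0.1073]
ee_rot: [0.0, 0.985, 0.173, 0.001]
ft_force: [-0.5, -0.0, -0.0]
gripper_width: 0.328
grasp_force: 29.9
scene0 tip [ 0.49155043 -0.22056469  0.072     ]
[ 0.4905 -0.2255  0.1071  0.226  -0.0545 -0.0672]
```

View pics/s3.png

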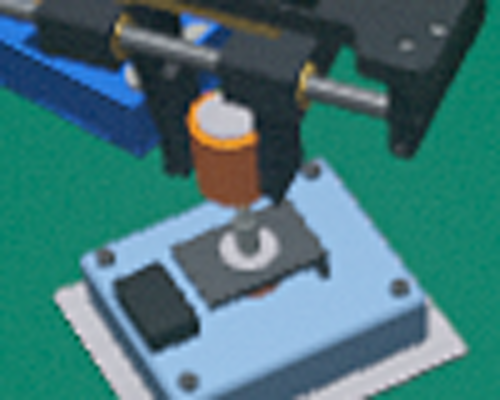

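Crop s3 shows the held nut above the axle tip at crop (243,214). Its axis points at the tip to within a pixel; its right side is hidden by a finger. I'll check this numerically.

Run:
```python
from h import *
from scipy.optimize import least_squares
im=cv2.imread('pics/s3full.png'); s=read_state(); print(s['position'])
hsv=cv2.cvtColor(im,cv2.COLOR_BGR2HSV)[95:175,212:312]
up=cv2.resize(hsv,None,fx=4,fy=4,interpolation=cv2.INTER_LINEAR)
m=cv2.inRange(up,(3,90,50),(30,255,255)); m[:,:]=m; m[:60]=0; m[175:]=0; m[:,:140]=0; m[:,230:]=0
c=max(cv2.findContours(m,0,cv2.CHAIN_APPROX_NONE)[0],key=cv2.contourArea)[:,0]
c=(c+.5)/4-.5+[212,95]; print(c.min(0),c.max(0))
p=camera_params('scene');T=np.linalg.inv(np.array(p['cam_to_world']))
def proj(X):
    X=np.c_[X,np.ones(len(X))]@T.T; return np.c_[p['cx']+p['fx']*X[:,0]/-X[:,2],p['cy']-p['fy']*X[:,1]/-X[:,2]]
a=np.linspace(0,2*np.pi,180)
zt=.1068+.007; 
# left edge rows: columns leftmost per row -> silhouette of cylinder
L=np.array([(r[:,0].min(),v) for v in np.unique(c[:,1]) for r in [c[c[:,1]==v]] if 117.5<v<131])
tipu=(260.4,136.2)
def sil(x,y):
    P=np.vstack([proj(np.c_[x+.015*np.cos(a),y+.015*np.sin(a),0*a+z]) for z in np.linspace(zt-.031,zt,30)])
    return P
for x,y in ((.4905,-.2205),(.4915,-.2206),(.4905,-.2225),(.4905,-.2185),(.4925,-.2205)):
    P=sil(x,y); h=cv2.convexHull(P.astype(np.float32))[:,0]
    lc=[]
    for u,v in L:
        q=P[abs(P[:,1]-v)<.25]; lc.append(u-q[:,0].min())
    print((x,y),'left resid',np.mean(lc).round(2),'top/bot model',h[:,1].min().round(2),h[:,1].max().round(2))
print('tip proj',proj(np.array([[.4915,-.2206,.072]])))
```

```text
[ 0.49023433 -0.2253837   0.10679394]
[248.875 113.875] [263.375 135.375]
(0.4905, -0.2205) left resid -0.87 top/bot model 113.68 137.86
(0.4915, -0.2206) left resid -0.43 top/bot model 113.96 138.15
(0.4905, -0.2225) left resid -0.11 top/bot model 113.18 137.34
(0.4905, -0.2185) left resid -1.64 top/bot model 114.19 138.38
(0.4925, -0.2205) left resid -0.07 top/bot model 114.29 138.49
tip proj [[260.40450624 136.1756514 ]]
```

The scene fit puts the nut within about 1 mm of the axle, inside the nose clearance. I'll go down by feel.

```bash
python3 -m creep '[[[0,0,-0.15],[0,0,0],1],[[0,0,-0.15],[0,0,0],1],[[0,0,-0.1],[0,0,0],1],[[0,0,0],[0,0,0],1],[[0,0,0],[0,0,0],1]]'
python3 -m creep '[[[0,0,-0.05],[0,0,0],1],[[0,0,-0.05],[0,0,0],1],[[0,0,0],[0,0,0],1],[[0,0,0],[0,0,0],1]]'
python3 -m creep '[[[0,0,-0.05],[0,0,0],1],[[0,0,0],[0,0,0],1],[[0,0,0],[0,0,0],1]]'
```

```text
time: 8.55
position: [0.4901, -0.2253, 0.0944]
ee_rot: [-0.0, 0.985, 0.173, -0.0]
ft_force: [0.6, 0.1, 0.0]
gripper_width: 0.326
grasp_force: 29.9
time: 8.95
position: [0.4902, -0.2253, 0.0916]
ee_rot: [0.0, 0.985, 0.173, 0.0]
ft_force: [0.1, 1.1, -0.7]
gripper_width: 0.326
grasp_force: 29.9
time: 9.25
position: [0.4902, -0.2251, 0.09]
ee_rot: [-0.0, 0.985, 0.173, 0.0]
ft_force: [1.3, -0.2, -1.2]
gripper_width: 0.332
grasp_force: 29.9
```

At underside 65 mm the teeth are already 4 mm below the tip with no force, so the nose is through. Next is the shoulder.

```bash
for i in 1; do
python3 -m creep '[[[0,0,-0.05],[0,0,0],1],[[0,0,0],[0,0,0],1]]'|sed -n '1,4p'
python3 -m creep '[[[0,0,-0.05],[0,0,0],1],[[0,0,0],[0,0,0],1]]'|sed -n '1,4p'
python3 -m creep '[[[0,0,-0.05],[0,0,0],1],[[0,0,0],[0,0,0],1]]'|sed -n '1,4p'
python3 -m creep '[[[0,0,-0.05],[0,0,0],1],[[0,0,0],[0,0,0],1]]'|sed -n '1,4p'
done
```

```text
time: 9.45
position: [0.4902, -0.225, 0.0884]
ee_rot: [-0.0, 0.985, 0.173, 0.0]
ft_force: [0.8, 0.9, -2.0]
time: 9.65
position: [0.4902, -0.225, 0.0869]
ee_rot: [-0.0, 0.985, 0.173, 0.0]
ft_force: [-0.1, 2.1, -1.2]
time: 9.85
position: [0.4902, -0.225, 0.0855]
ee_rot: [-0.0, 0.985, 0.173, -0.0]
ft_force: [0.3, 1.7, -0.1]
time: 10.05
position: [0.4902, -0.2244, 0.0838]
ee_rot: [-0.001, 0.985, 0.173, 0.0]
ft_force: [1.0, 3.8, -0.6]
```

The axle pushes the nut towards +y (3.8 N), so I'll shift +y to centre it.

```bash
python3 -m creep '[[[0,0.03,0],[0,0,0],1],[[0,0,0],[0,0,0],1],[[0,0,0],[0,0,0],1]]'|sed -n '1,4p'
python3 -m creep '[[[0,0.02,0],[0,0,0],1],[[0,0,0],[0,0,0],1]]'|sed -n '1,4p'
python3 - <<'E'
from h import *
F=[]
for i in range(6):
  s=read_state(); F.append(list(s['ft_force'])+list(s['position'])); capture('wrist')
print(np.mean(F,0).round(4))
E
```

```text
time: 10.35
position: [0.4902, -0.2242, 0.0838]
ee_rot: [-0.0, 0.985, 0.173, 0.0]
ft_force: [1.0, 3.5, -2.7]
time: 10.55
position: [0.4902, -0.2241, 0.084]
ee_rot: [0.0, 0.985, 0.172, 0.0]
ft_force: [1.5, 2.3, -2.9]
[ 1.9499  1.8589 -2.6487  0.4902 -0.2241  0.0841]
```

```bash
python3 -m creep '[[[0.015,0.02,0],[0,0,0],1],[[0,0,0],[0,0,0],1],[[0,0,0],[0,0,0],1]]'|sed -n '1,4p'
python3 -m creep '[[[0,0,-0.03],[0,0,0],1],[[0,0,0],[0,0,0],1]]'|sed -n '1,4p'
python3 -m creep '[[[0,0,-0.03],[0,0,0],1],[[0,0,0],[0,0,0],1]]'
python3 - <<'E'
from h import *
F=[]
for i in range(6):
  s=read_state(); F.append(list(s['ft_force'])+list(s['position'])+list(s['torque'])); im,d=capture('wrist')
print(np.mean(F,0).round(4))
cv2.imwrite('pics/w4.png',cv2.resize(im[180:420,160:480],(800,600)))
E
```

```text
time: 11.15
position: [0.4904, -0.2239, 0.0842]
ee_rot: [0.0, 0.985, 0.172, -0.0]
ft_force: [0.0, 0.3, -1.5]
time: 11.35
position: [0.4905, -0.2238, 0.0834]
ee_rot: [0.0, 0.985, 0.172, -0.0]
ft_force: [-0.8, -0.5, 1.4]
time: 11.55
position: [0.4906, -0.2238, 0.0825]
ee_rot: [0.0, 0.985, 0.172, -0.0]
ft_force: [-0.8, -1.6, 2.5]
gripper_width: 0.329
grasp_force: 29.9
[-1.0361 -2.1753  3.5271  0.4906 -0.2237  0.0825 -0.439   0.2859  0.0064]
```

```bash
python3 -m creep '[[[0,-0.01,-0.03],[0,0,0],1],[[0,0,0],[0,0,0],1]]'|sed -n '1,4p'
python3 -m creep '[[[0,0,-0.03],[0,0,0],1],[[0,0,0],[0,0,0],1]]'|sed -n '1,4p'
python3 -m creep '[[[0,0,-0.03],[0,0,0],1],[[0,0,0],[0,0,0],1]]'|sed -n '1,4p'
python3 -m creep '[[[0,0,-0.02],[0,0,0],1],[[0,0,0],[0,0,0],1]]'
python3 - <<'E'
from h import *
F=[]
for i in range(6):
  s=read_state(); F.append(list(s['ft_force'])+list(s['position'])+list(s['torque'])); im,d=capture('wrist')
print(np.mean(F,0).round(4))
E
```

```text
time: 12.05
position: [0.4906, -0.2237, 0.0814]
ee_rot: [0.0, 0.985, 0.172, 0.0]
ft_force: [0.1, -2.8, 3.9]
time: 12.25
position: [0.4906, -0.2237, 0.0804]
ee_rot: [0.0, 0.985, 0.172, -0.0]
ft_force: [-2.2, -2.9, 4.3]
time: 12.45
position: [0.4906, -0.2237, 0.0795]
ee_rot: [0.0, 0.985, 0.172, -0.0]
ft_force: [-2.2, -3.2, 3.8]
time: 12.65
position: [0.4906, -0.2237, 0.079]
ee_rot: [0.0, 0.985, 0.173, -0.0]
ft_force: [-2.4, -3.5, 4.9]
gripper_width: 0.33
grasp_force: 29.9
[-1.7157 -2.9818  4.5143  0.4906 -0.2237  0.079  -0.6635  0.4273  0.0211]
```

```bash
cat > f.py <<'E'
from h import *
F=[]
for i in range(3):
  s=read_state(); F.append(list(s['ft_force'])+list(s['position'])); capture('wrist')
print(round(s['time'],2),np.mean(F,0).round(4))
E
python3 -m creep '[[[-0.01,-0.02,0],[0,0,0],1],[[0,0,-0.01],[0,0,0],1],[[0,0,0],[0,0,0],1]]'>/dev/null; python3 f.py
python3 -m creep '[[[0,0,-0.01],[0,0,0],1],[[0,0,0],[0,0,0],1]]'>/dev/null; python3 f.py
python3 -m creep '[[[0,0,-0.01],[0,0,0],1],[[0,0,0],[0,0,0],1]]'>/dev/null; python3 f.py
python3 -m creep '[[[0,0,-0.01],[0,0,0],1],[[0,0,0],[0,0,0],1]]'>/dev/null; python3 f.py
python3 -m creep '[[[0,0,-0.01],[0,0,0],1],[[0,0,0],[0,0,0],1]]'>/dev/null; python3 f.py
```

```text
13.35 [-1.3616 -1.8773  4.7222  0.4905 -0.2238  0.0788]
13.7 [-1.7509 -1.2087  5.4428  0.4905 -0.2238  0.0785]
14.05 [-1.4156 -1.9362  5.3298  0.4905 -0.2238  0.0782]
14.4 [-1.4482 -1.3151  5.2518  0.4906 -0.2238  0.0779]
14.75 [-1.8581 -2.0351  5.3101  0.4905 -0.2238  0.0776]
```

```bash
echo 'import sys; sys.exit(np.mean(F,0)[2]>8)' >> f.py
set -e
python3 -m creep '[[[0,0,-0.01],[0,0,0],1],[[0,0,0],[0,0,0],1]]'>/dev/null; python3 f.py
python3 -m creep '[[[0,0,-0.01],[0,0,0],1],[[0,0,0],[0,0,0],1]]'>/dev/null; python3 f.py
python3 -m creep '[[[0,0,-0.01],[0,0,0],1],[[0,0,0],[0,0,0],1]]'>/dev/null; python3 f.py
python3 -m creep '[[[0,0,-0.01],[0,0,0],1],[[0,0,0],[0,0,0],1]]'>/dev/null; python3 f.py
python3 -m creep '[[[0,0,-0.01],[0,0,0],1],[[0,0,0],[0,0,0],1]]'>/dev/null; python3 f.py
python3 -m creep '[[[0,0,-0.01],[0,0,0],1],[[0,0,0],[0,0,0],1]]'>/dev/null; python3 f.py
python3 -m creep '[[[0,0,-0.01],[0,0,0],1],[[0,0,0],[0,0,0],1]]'>/dev/null; python3 f.py
python3 -m creep '[[[0,0,-0.01],[0,0,0],1],[[0,0,0],[0,0,0],1]]'>/dev/null; python3 f.py
```

```text
15.1 [-1.454  -2.0789  5.282   0.4905 -0.2238  0.0773]False
```

```bash
sed -i 's/sys.exit(\(.*\))$/sys.exit(int(\1))/' f.py
set -e
python3 -m creep '[[[0,0,-0.01],[0,0,0],1],[[0,0,0],[0,0,0],1]]'>/dev/null; python3 f.py
python3 -m creep '[[[0,0,-0.01],[0,0,0],1],[[0,0,0],[0,0,0],1]]'>/dev/null; python3 f.py
python3 -m creep '[[[0,0,-0.01],[0,0,0],1],[[0,0,0],[0,0,0],1]]'>/dev/null; python3 f.py
python3 -m creep '[[[0,0,-0.01],[0,0,0],1],[[0,0,0],[0,0,0],1]]'>/dev/null; python3 f.py
python3 -m creep '[[[0,0,-0.01],[0,0,0],1],[[0,0,0],[0,0,0],1]]'>/dev/null; python3 f.py
python3 -m creep '[[[0,0,-0.01],[0,0,0],1],[[0,0,0],[0,0,0],1]]'>/dev/null; python3 f.py
python3 -m creep '[[[0,0,-0.01],[0,0,0],1],[[0,0,0],[0,0,0],1]]'>/dev/null; python3 f.py
python3 -m creep '[[[0,0,-0.01],[0,0,0],1],[[0,0,0],[0,0,0],1]]'>/dev/null; python3 f.py
```

```text
15.45 [-1.591  -1.4673  5.0156  0.4906 -0.2238  0.077 ]
15.8 [-1.1055 -1.817   5.2691  0.4905 -0.2238  0.0767]
16.15 [-1.2757 -1.4787  5.5701  0.4905 -0.2238  0.0764]
16.5 [-1.4389 -1.3862  5.2726  0.4906 -0.2238  0.0761]
16.85 [-1.5761 -1.7094  5.4928  0.4905 -0.2238  0.0758]
17.2 [-1.8384 -2.131   5.5432  0.4906 -0.2238  0.0755]
17.55 [-1.4072 -1.5836  5.5916  0.4906 -0.2238  0.0752]
17.9 [-1.3509 -1.8806  5.6636  0.4905 -0.2238  0.0749]
```

```bash
set -e
python3 -m creep '[[[0,0,-0.01],[0,0,0],1],[[0,0,0],[0,0,0],1]]'>/dev/null; python3 f.py
python3 -m creep '[[[0,0,-0.01],[0,0,0],1],[[0,0,0],[0,0,0],1]]'>/dev/null; python3 f.py
python3 -m creep '[[[0,0,-0.01],[0,0,0],1],[[0,0,0],[0,0,0],1]]'>/dev/null; python3 f.py
python3 -m creep '[[[0,0,-0.01],[0,0,0],1],[[0,0,0],[0,0,0],1]]'>/dev/null; python3 f.py
python3 -m creep '[[[0,0,-0.01],[0,0,0],1],[[0,0,0],[0,0,0],1]]'>/dev/null; python3 f.py
python3 -m creep '[[[0,0,-0.01],[0,0,0],1],[[0,0,0],[0,0,0],1]]'>/dev/null; python3 f.py
python3 -m creep '[[[0,0,-0.01],[0,0,0],1],[[0,0,0],[0,0,0],1]]'>/dev/null; python3 f.py
python3 -m creep '[[[0,0,-0.01],[0,0,0],1],[[0,0,0],[0,0,0],1]]'>/dev/null; python3 f.py
```

```text
18.25 [-1.3956 -1.4261  5.3536  0.4905 -0.2238  0.0746]
18.6 [-1.5599 -1.498   5.4068  0.4906 -0.2238  0.0743]
18.95 [-1.1455 -1.8121  5.0047  0.4905 -0.2238  0.074 ]
19.3 [-1.6255 -1.7842  4.9998  0.4906 -0.2238  0.0737]
19.65 [-1.3496 -1.7061  5.4414  0.4905 -0.2238  0.0734]
20.0 [-1.1876 -2.008   5.2361  0.4905 -0.2238  0.0731]
20.35 [-1.513  -1.5596  5.094   0.4905 -0.2238  0.0728]
20.7 [-1.6208 -1.7261  5.301   0.4906 -0.2238  0.0725]
```

```bash
set -e
python3 -m creep '[[[0,0,-0.01],[0,0,0],1],[[0,0,0],[0,0,0],1]]'>/dev/null; python3 f.py
python3 -m creep '[[[0,0,-0.01],[0,0,0],1],[[0,0,0],[0,0,0],1]]'>/dev/null; python3 f.py
python3 -m creep '[[[0,0,-0.01],[0,0,0],1],[[0,0,0],[0,0,0],1]]'>/dev/null; python3 f.py
python3 -m creep '[[[0,0,-0.01],[0,0,0],1],[[0,0,0],[0,0,0],1]]'>/dev/null; python3 f.py
python3 -m creep '[[[0,0,-0.01],[0,0,0],1],[[0,0,0],[0,0,0],1]]'>/dev/null; python3 f.py
python3 -m creep '[[[0,0,-0.01],[0,0,0],1],[[0,0,0],[0,0,0],1]]'>/dev/null; python3 f.py
```

```text
21.05 [-1.6355 -1.9336  5.3278  0.4905 -0.2238  0.0722]
21.4 [-1.5209 -1.2809  4.8663  0.4905 -0.2238  0.0719]
21.75 [-1.7222 -1.3709  5.798   0.4905 -0.2238  0.0716]
22.1 [-1.3863 -1.9126  5.4036  0.4906 -0.2238  0.0713]
22.45 [-1.9874 -1.6059  5.6153  0.4905 -0.2238  0.071 ]
22.8 [-1.9617 -1.4895  6.937   0.4906 -0.2238  0.0709]
```

The force rises at 70.9 mm, which is probably the leaf. I'll continue in smaller steps.

```bash
sed -i 's/>8)/>11)/' f.py
set -e
python3 -m creep '[[[0,0,-0.005],[0,0,0],1],[[0,0,0],[0,0,0],1]]'>/dev/null; python3 f.py
python3 -m creep '[[[0,0,-0.005],[0,0,0],1],[[0,0,0],[0,0,0],1]]'>/dev/null; python3 f.py
python3 -m creep '[[[0,0,-0.005],[0,0,0],1],[[0,0,0],[0,0,0],1]]'>/dev/null; python3 f.py
python3 -m creep '[[[0,0,-0.005],[0,0,0],1],[[0,0,0],[0,0,0],1]]'>/dev/null; python3 f.py
python3 -m creep '[[[0,0,-0.005],[0,0,0],1],[[0,0,0],[0,0,0],1]]'>/dev/null; python3 f.py
```

```text
23.15 [-1.9115 -1.3157  7.6804  0.4905 -0.2238  0.0709]
23.5 [-2.3483 -1.6523  8.5106  0.4906 -0.2238  0.0708]
23.85 [-2.7732 -0.7752  9.4731  0.4906 -0.2238  0.0708]
24.2 [-3.2979 -1.5963  9.634   0.4906 -0.2238  0.0707]
24.55 [-3.1638 -0.6631 10.5565  0.4906 -0.2238  0.0706]
```

```bash
sed -i 's/>11)/>12.8)/' f.py
set -e
python3 -m creep '[[[0,0,-0.005],[0,0,0],1],[[0,0,0],[0,0,0],1]]'>/dev/null; python3 f.py
python3 -m creep '[[[0,0,-0.005],[0,0,0],1],[[0,0,0],[0,0,0],1]]'>/dev/null; python3 f.py
python3 -m creep '[[[0,0,-0.005],[0,0,0],1],[[0,0,0],[0,0,0],1]]'>/dev/null; python3 f.py
```

```text
24.9 [-3.607  -0.8249 11.4112  0.4906 -0.2238  0.0706]
25.25 [-3.0227 -1.0225 12.4828  0.4906 -0.2238  0.0705]
25.6 [-3.6623 -0.7285 13.5124  0.4906 -0.2238  0.0705]
```

The leaf carries about 8 N. I'll release and lift straight up.

```bash
python3 -m creep '[[[0,0,0],[0,0,0],0.5],[[0,0,0],[0,0,0],0.4],[[0,0,0],[0,0,0],0.3],[[0,0,0],[0,0,0],0.2],[[0,0,0],[0,0,0],0.2]]'
python3 -m creep '[[[0,0,0.2],[0,0,0],0.2],[[0,0,0.5],[0,0,0],0.2],[[0,0,1],[0,0,0],0.2],[[0,0,1],[0,0,0],0.2],[[0,0,1],[0,0,0],0.2]]'
python3 -m creep '[[[-1,0,1],[0,0,0],0.2],[[-1,1,1],[0,0,0],0.2],[[0,1,0],[0,0,0],0.2],[[0,1,0],[0,0,0],0.2],[[0,1,0],[0,0,0],0.2]]'
python3 -m creep '[[[0,1,0],[0,0,0],0.2],[[0,1,0],[0,0,0],0.2],[[0,0,0],[0,0,0],0.2],[[0,0,0],[0,0,0],0.2]]'
python3 - <<'E'
from h import *
im,d=capture('scene'); t,dt,P=cloud('top')
q=P[245:330,390:475].reshape(-1,3); h=q[(q[:,2]>.07)&(q[:,2]<.09)]; print(len(h),h.mean(0),np.median(h[:,2]))
cv2.imwrite('pics/end.png',np.hstack([cv2.resize(im[95:175,222:302],(400,400),interpolation=2),cv2.resize(t[250:330,392:472],(400,400),interpolation=2)]))
E
```

```text
time: 26.15
position: [0.4902, -0.2238, 0.069]
ee_rot: [-0.0, 0.985, 0.173, -0.0]
ft_force: [0.0, -0.5, -0.5]
gripper_width: 0.703
grasp_force: 0.0
time: 26.65
position: [0.4902, -0.224, 0.1818]
ee_rot: [-0.0, 0.985, 0.173, 0.0]
ft_force: [0.3, 0.1, 0.4]
gripper_width: 0.797
grasp_force: 0.0
time: 27.15
position: [0.4312, -0.1042, 0.2402]
ee_rot: [0.001, 0.985, 0.172, 0.001]
ft_force: [-0.2, -0.2, 0.1]
gripper_width: 0.799
grasp_force: 0.0
time: 27.55
position: [0.4314, -0.045, 0.2396]
ee_rot: [0.0, 0.985, 0.173, 0.0]
ft_force: [0.0, -0.3, -0.4]
gripper_width: 0.802
grasp_force: 0.0
165 [ 0.49033643 -0.22263244  0.07787378] 0.07819202836718875
```

View pics/end.png

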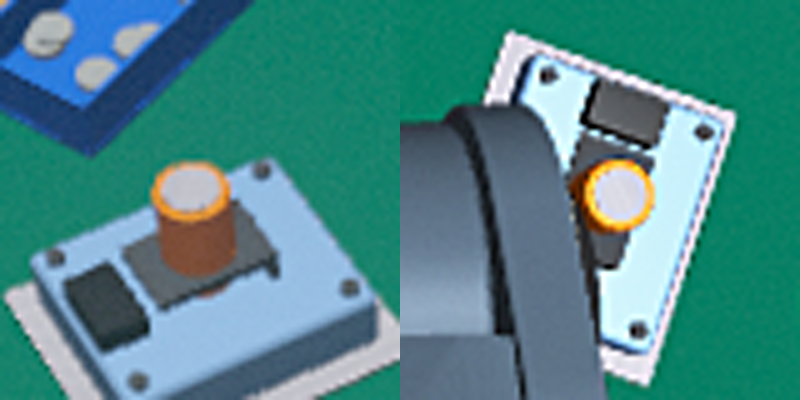

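Both views show the nut upright and centred on the leaf. Its top is at about 78 mm, which puts the underside at about 45.5 mm, and the robot is clear.

```bash
python3 -c "
from h import *
print(arm.finish_job())"
```

```text
the job is handed in; nothing more can be done
None
```

The push nut is pressed onto the axle, tight on the leaf at about 8 N when I let go; it stands upright with the robot clear, and the job is handed in at about 28 s, though no verdict came back.

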